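# Lock the turntable platter on its key

### The job

Lock the painter's turntable: with a fingertip against the upright stud, push the round platter round until the notch in its rim stands over the key on the base, then press gently down on the hub in the middle until the platter is fully home over the key, and take the hand away. Only push and press: do not lift or tilt the platter, and leave the chest feet, the paint jar and the sanding block where they stand.

Things in the scene. Friction and masses are not known exactly. Their poses are not given: they have to be found in the camera images.
- turntable: fixed base of a small painter's turntable: grey round foot plate, 144 mm diameter, 18 mm high, standing on the bench. Origin: centre of its underside, on the vertical spindle axis; its x axis points from the spindle towards the key. It stands at any yaw.
- platter: plain aluminium disc, 120 mm diameter, 12 mm thick, 0.5 kg, loose on the base's spindle (blind bore, about 1 mm play), turning freely and stopping when not pushed. Origin: centre of its underside; x axis points to the notch, an open slot in its rim 15 mm wide, from 42 mm radius outwards. Underside 33 mm above the bench at the start (top face 45 mm), 23 mm when fully home.
- key (a point): the key on the base: a straight dark steel bar lying radially, 24 mm long (46 to 70 mm from the spindle axis), 8 mm wide, its top (sides chamfered 2 mm) 32 mm above the bench; its outer 10 mm show outside the platter's rim. This point is on its top, 64 mm from the spindle axis.
- notch (a point): middle of the notch at the platter's top face, 54 mm from the platter's axis; it moves with the platter.
- stud (a point): centre of the top of the upright round stud on the platter, 12 mm diameter, 16 mm high above the platter's top face, 40 mm from the axis and exactly opposite the notch; pushed sideways it turns the platter (about 1 to 2 N; push low on it). Its top is 61 mm above the bench at the start.
- hub_top (a point): centre of the flat top of the round hub in the platter's middle, 35 mm diameter, 28 mm above the platter's top face: 73 mm above the bench at the start, 63 mm when fully home. The place to press.
- bun_foot_0: turned dark wooden chest foot, 56 mm diameter, 63 mm high, loose; a bystander. Origin: centre of its underside.
- bun_foot_1: second such chest foot, 56 mm diameter, 63 mm high, loose; a bystander. Origin: centre of its underside.
- jar_red: small paint jar with white lid, 52 mm diameter, 66 mm high, loose; a bystander. Origin: centre of its underside.
- sanding_block: cork sanding block, 55 x 95 x 32 mm, loose, behind the vice; a bystander. Origin: centre of its underside.
- collar (a joint): stiff black nylon friction collar, 80 mm diameter, under the platter that carries it: 0 at the start (platter up), 0.010 m when the platter is fully home. Moving it takes a press of about 6 N on the platter; it has no spring and stays where it is left. It can go down only with the notch over the key (within about 2.5 mm either way at the rim); otherwise the key stops the platter after 1 mm.

How it is judged:
By the outcome, as a careful person would: the job done as asked, in the order asked, and still so for the second after the job is handed in, with the robot touching nothing.
It also fails if it takes over 58 s, if anything falls off the work surface, if the arm or the gripper's body presses on something with over 40 N, if the wrist force passes 120 N, or if a joint passes its speed limit or range.

### The arm

A 6-joint arm with a two-finger parallel gripper is mounted at the origin on the work surface; the furniture and walls round the work are solid. World frame = base frame: x ahead of the robot, y to its left, z up, the work surface at z = 0. Lengths are in m, angles in rad, forces in N, time in s.
With the tool pointing down it reaches from about 0.3 to 0.875 m from the base axis. Payload 6.4 kg.
Tool frame: the origin (TCP) lies midway between the tips of the shut fingers; the grasp point (between the pads) lies 19 mm behind it; z points along the fingers, y is the line along which they close (so a half turn about z gives the same grasp; the last joint's range is limited). The gripper opens to 85 mm and grips with 20 to 120 N. Pads are 22 mm wide; open, the fingers measure 114 mm over their backs; the gripper's body (76 mm by 85 mm) begins 54 mm behind the grasp point. The pads swing forward as they close: fully open they stand 13 mm farther back than shut.
Start: joints at [1.001, 0.181, 1.607, -0, 1.354, -0.206], TCP at [0.205, 0.537, 0.195] pointing down, gripper open.
Joint ranges: [-2.99, 2.99], [-0.89, 2.07], [0.3, 2.58], [-1.14, 4.28], [0, 2.63], [-3.12, 3.12]. Speed limits (rad/s): [2.57, 2.57, 3.01, 3.14, 3.14, 3.14].

### API

Orientations are given as a unit quaternion [w, x, y, z].
In Python, from bench import ctrl gives the robot as it stands. The module is installed in compiled form; this text tells all that it offers.
- The arm moves only by the tool move_arm, never from a script. Its argument "plan" is one flat list of numbers, 6 for each row, row after row: the shift along the world's x, y, z in units of 50 mm (1.0 is 50 mm), then the turn, a rotation vector about the world's x, y, z in rad. A call has 1 to 10 rows; each row is the pose to reach, as a shift and turn from the pose commanded when the call began; what a row does not reach only later rows make up. A row lasts 1/8 s, in which the tool goes at most 62.5 mm and 10.7 degrees, less where a joint would pass 70% of its speed; a pose out of reach is approached as far as the arm can. A call with a gripper value outside its range is refused whole. "grip" is the finger opening in mm, from 0 to 85.4, set as the call begins (left out, the last holds). The fingers move at their own pace and stop on an object; the grip force is fixed at half the most. Time passes only in rows, so rows that repeat a pose let the fingers close. It gives the time, the measured TCP pose, the force, the opening and the grip force at its end, in the units of the state.
- ctrl.get_obs(): the state, without advancing time (a new reading comes with each control period).
- ctrl.camera(name): name is "scene" or "top" or "wrist"; returns a dict with "pixels" (400x640x3 uint8, red, green, blue), "fx", "fy", "cx", "cy" (pixels), "origin" and "attitude" of the camera in the world. Camera axes: x right, y down, z forward; pixel columns grow to the right and rows downward; lengths in m; the calibration is good to about 2 mm. The wrist camera is an equidistant fisheye: a pixel r from the principal point sees the ray r / f radians off the axis. A picture is of the moment at which its call begins. There is no depth.
- ctrl.hand_in(): hands the job in; it is judged then, once.
The state is a dict: "time_s": time; "q": joint angles; "dq": joint speeds; "joint_efforts": joint torques, N m; "eef_pos": TCP position; "eef_rot": TCP orientation; "wrist_force": force on the tool from outside, world axes, zero at the start; "torque": the same for the moment, N m; "opening": opening from 0.0 (shut) to 1.0 (fully open); "grasp_force": force on a finger pad.
Only numpy, scipy, OpenCV 4.12 (cv2) and the standard library are available. Lean on these libraries where they do the work, as an engineer would, in place of code of your own. Each camera call takes 0.05 s, during which the arm holds its last target. There are 200 camera calls.

## Working session

There is one attempt and no reset: what is moved stays moved. The work goes in short steps, Python scripts to look and compute and a tool call to move; the robot and the scene stay as the last step left them, time stands still between calls to the robot, and variables do not carry over. Pictures are saved under pics/ and viewed, at most 10 in all, crops included, and the job is handed in when it is done.

Besides the shell and the picture viewer there is one more tool, called after "Request:" by a JSON object that holds its "name" and its "arguments". move_arm: Moves the arm, as the interface text tells. Its arguments: {"type":"object","properties":{"plan":{"type":"array"},"grip":{"type":"number"}},"required":["plan"]}

```bash
mkdir -p pics
cat > h.py <<'E'
import numpy as np, cv2
from bench import ctrl
from scipy.spatial.transform import Rotation as R
def att(c):
    a=np.array(c["attitude"],float)
    return a if a.shape==(3,3) else R.from_quat(a[[1,2,3,0]]).as_matrix()
def ray(c,u,v):
    x=(u-c["cx"])/c["fx"]; y=(v-c["cy"])/c["fy"]
    if c.get("fish"):
        r=np.hypot(x,y)+1e-12; d=np.array([x/r*np.sin(r),y/r*np.sin(r),np.cos(r)])
    else: d=np.array([x,y,1.])
    return np.array(c["origin"]),att(c)@d
def plane(c,u,v,z):
    o,d=ray(c,u,v); return o+d*(z-o[2])/d[2]
def cam(n,save=None):
    c=ctrl.camera(n); c["fish"]=n=="wrist"
    if save: cv2.imwrite("pics/"+save,c["pixels"][:,:,::-1])
    return c
E
python3 - <<'E'
from h import *
import pickle
o=ctrl.get_obs(); print(o)
ims=[]
for n in("top","scene","wrist"):
    c=cam(n,n+"0.png"); pickle.dump(c,open(n+"0.pkl","wb"))
    print(n,{k:c[k] for k in c if k!="pixels"})
E
```

```text
{'time_s': 0.0, 'q': array([ 1.00067373e+00,  1.81525330e-01,  1.60803032e+00, -1.93674533e-05,
        1.35383316e+00, -2.06284502e-01]), 'dq': array([-0.00277728, -0.0010296 , -0.0003913 , -0.00121279,  0.0017749 ,
       -0.00205222]), 'joint_efforts': array([ 1.43688172e-03, -4.44850087e+01, -3.51356220e+01, -1.52324992e-05,
        8.46719515e-03, -4.02018532e-05]), 'eef_pos': array([0.20425159, 0.53681759, 0.19418229]), 'eef_rot': array([-3.31193264e-04,  1.80915154e-01,  9.83498297e-01, -8.34827651e-04]), 'wrist_force': array([ 0.08452802, -0.225058  , -0.53693965]), 'torque': array([ 0.01116589, -0.02848921,  0.02113208]), 'grasp_force': 0.0, 'opening': 0.9989105290880694}
top {'fx': 371.17234945585693, 'fy': 371.17234945585693, 'cx': 320.8830621470778, 'cy': 201.16218610472586, 'origin': array([0.45522583, 0.03016492, 0.92297118]), 'attitude': array([ 0.03300629, -0.70191588,  0.71123498, -0.0192221 ]), 'fish': False}
scene {'fx': 388.0110872086732, 'fy': 388.0110872086732, 'cx': 320.64157004168425, 'cy': 196.670879247567, 'origin': array([ 0.1240167 , -0.54509767,  0.53717358]), 'attitude': array([-0.45483039,  0.83704653, -0.26163929,  0.15500744]), 'fish': False}
wrist {'fx': 309.70691628693146, 'fy': 309.70691628693146, 'cx': 322.63858808418934, 'cy': 196.31674836169196, 'origin': array([0.1369364 , 0.56346235, 0.37286811]), 'attitude': array([0.11990937, 0.81463214, 0.56161268, 0.0811629 ]), 'fish': True}
```

View pics/top0.png

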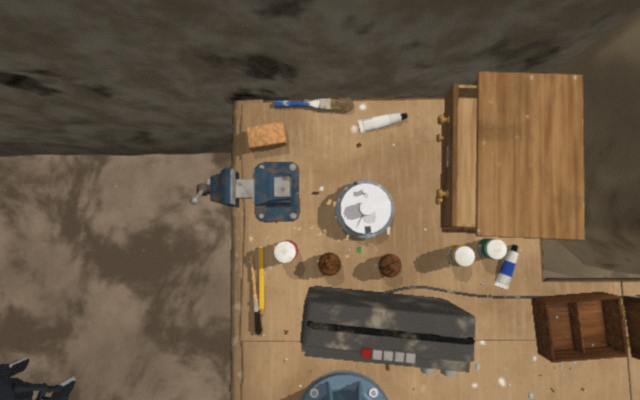

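View pics/scene0.png

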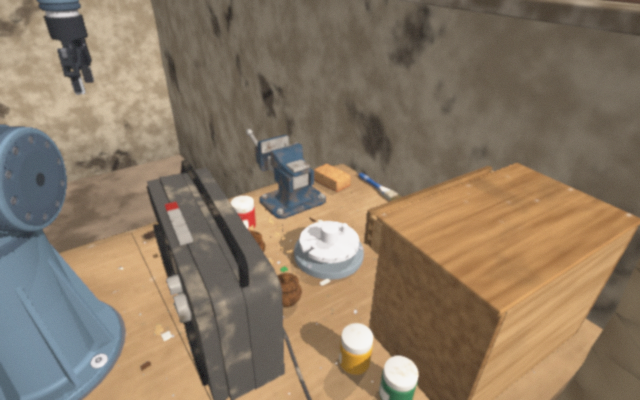

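The top view shows the platter at about (366,209), the bun feet at (330,264) and (390,265), the jar at (285,251), the vice at (277,190) and a toolbox between the turntable and the base. The scene view shows the platter at about (329,245). I'll enlarge both next.

Run:
```python
from h import *
import pickle
t=pickle.load(open("top0.pkl","rb"));s=pickle.load(open("scene0.pkl","rb"))
a=cv2.resize(t["pixels"][170:250,325:405],(400,400),interpolation=cv2.INTER_CUBIC)
b=cv2.resize(s["pixels"][205:285,289:369],(400,400),interpolation=cv2.INTER_CUBIC)
cv2.imwrite("pics/crop0.png",np.hstack([a,b])[:,:,::-1])
for n,u,v,z in[("plat",366,209,.045),("foot0",330,264,.06),("foot1",390,265,.06),("jar",285,251,.066),("boxTL",310,290,.1),("boxTR",474,315,.1),("vice",277,190,.05),("viceR",299,190,.02),("cab",443,190,.2)]:
    print(n,plane(t,u,v,z).round(3))
print(plane(s,329,245,.045))
```

```text
plat [ 0.5   -0.059  0.045]
foot0 [0.374 0.027 0.06 ]
foot1 [ 0.37 -0.11  0.06]
jar [0.405 0.13  0.066]
boxTL [0.322 0.072 0.1  ]
boxTR [ 0.265 -0.281  0.1  ]
vice [0.548 0.15  0.05 ]
viceR [0.55  0.101 0.02 ]
cab [ 0.527 -0.194  0.2  ]
[ 0.49012202 -0.07651879  0.045     ]
```

View pics/crop0.png

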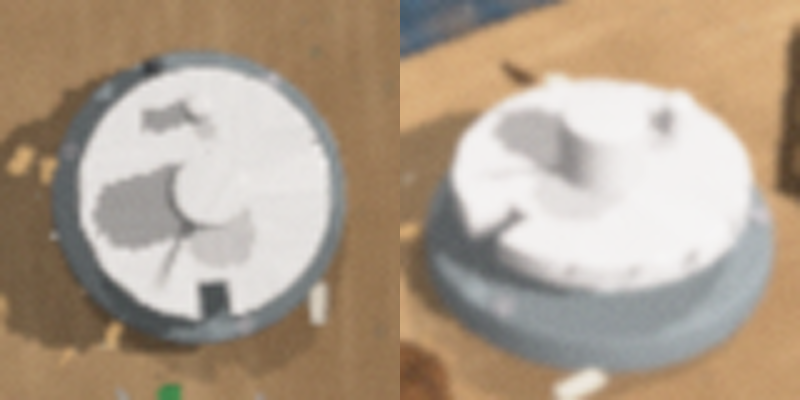

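Top crop: notch at (213,300), about −176°. Key at (150,67), about +20°. Stud near (200,118), about +4°. The stud therefore has to go clockwise by about 163°. I'll move to a closer view with tool x pointing inwards, so the camera sits over the hub.

Request:
{"name": "move_arm", "arguments": {"plan": [0.4,-0.7,0.6,0,0,0.08,1.0,-1.7,1.3,0,0,0.16,1.7,-2.7,1.8,0,0,0.24,2.3,-3.7,2.0,0,0,0.32,2.9,-4.7,2.0,0,0,0.4,3.5,-5.7,2.0,0,0,0.48,4.1,-6.7,2.0,0,0,0.56,4.7,-7.7,2.0,0,0,0.64,5.3,-8.7,2.0,0,0,0.72,5.9,-9.7,2.0,0,0,0.8], "grip": 0}}

```text
time_s: 1.4
eef_pos: [0.5002, 0.0506, 0.295]
eef_rot: [0.0, -0.218, 0.976, 0.0]
wrist_force: [0.6, 0.9, -0.3]
opening: -0.0
grasp_force: 0.0
```

Request:
{"name": "move_arm", "arguments": {"plan": [0.5,-0.6,-0.3,0,0,0.05,1.2,-1.2,-0.6,0,0,0.1,1.2,-1.6,-1.2,0,0,0.1,1.2,-1.6,-1.2,0,0,0.1,1.2,-1.6,-1.2,0,0,0.1]}}

```text
time_s: 2.02
eef_pos: [0.5597, -0.0271, 0.2359]
eef_rot: [0.0, -0.265, 0.964, 0.0]
wrist_force: [-0.6, 0.6, 0.2]
opening: -0.004
grasp_force: 0.0
```

Run:
```python
from h import *
import pickle
c=cam("wrist","w1.png"); pickle.dump(c,open("w1.pkl","wb"));t=cam("top"); pickle.dump(t,open("t1.pkl","wb"))
o=ctrl.get_obs();print(o["eef_pos"],o["time_s"],o["q"],o["eef_rot"],c["origin"],c["attitude"])
```

```text
[ 0.56019579 -0.02684958  0.23677106] 2.125 [-2.59668109e-01  1.14372567e-01  1.59724538e+00  2.45569811e-04
  1.42745735e+00 -2.36775467e+00] [ 1.14833743e-03 -2.65408420e-01  9.64135246e-01 -5.29495259e-04] [ 0.4975322  -0.06375677  0.41440928] [0.072278   0.48928373 0.86004702 0.12528548]
```

View pics/w1.png

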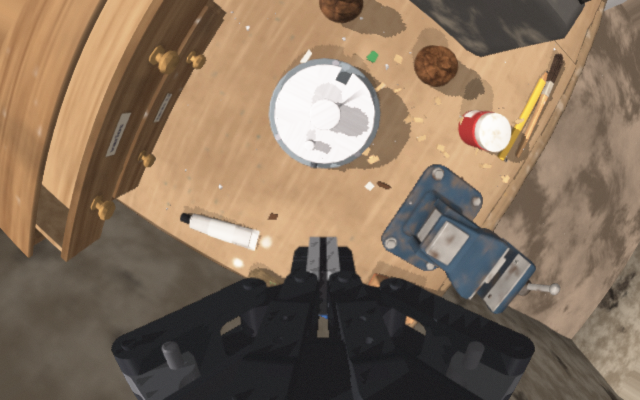

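The wrist view shows the platter at (324,112), the notch at (343,76), the stud at (311,145), the key at (316,165), the hub at (326,115) and the fingertips at (322,240). Next I'll measure these.

Run:
```python
from h import *
import pickle
w=pickle.load(open("w1.pkl","rb"));t=pickle.load(open("t1.pkl","rb"));s=pickle.load(open("scene0.pkl","rb"));t0=pickle.load(open("top0.pkl","rb"))
def circ(P):
    A=np.c_[2*P[:,:2],np.ones(len(P))]; x=np.linalg.lstsq(A,(P[:,:2]**2).sum(1),rcond=None)[0]
    return x[:2],np.sqrt(x[2]+x[:2]@x[:2])
def platter(c,box,z):
    x0,y0,x1,y1=box; g=c["pixels"][y0:y1,x0:x1].astype(int)
    m=((g.min(2)>165)&(np.ptp(g,axis=2)<30)).astype(np.uint8)
    cs=max(cv2.findContours(m,0,cv2.CHAIN_APPROX_NONE)[0],key=cv2.contourArea)
    h=cv2.convexHull(cs)[:,0]+[x0,y0]
    P=np.array([plane(c,u,v,z) for u,v in h])
    ce,r=circ(P); 
    for _ in range(3):
        e=abs(np.hypot(*(P[:,:2]-ce).T)-r); P=P[e<2*np.median(e)+1e-4]; ce,r=circ(P)
    return ce,r
print("w",platter(w,(260,45,390,180),.045)); print("t",platter(t0,(325,170,405,250),.045)); 
def key(c,box,z,lab):
    x0,y0,x1,y1=box; g=c["pixels"][y0:y1,x0:x1].astype(int)
    m=(g.max(2)<85).astype(np.uint8); n,l,st,ce=cv2.connectedComponentsWithStats(m)
    for i in range(1,n):
        if st[i,4]>3: print(lab,st[i,4],(ce[i]+[x0,y0]).round(1),plane(c,*(ce[i]+[x0,y0]),z).round(4))
key(w,(300,155,335,175),.032,"wkey"); key(w,(330,62,360,92),.04,"wnotch")
key(t0,(345,175,365,190),.032,"tkey"); key(t0,(358,222,378,236),.04,"tnotch")
a=cv2.resize(w["pixels"][50:180,260:390],(780,780),interpolation=cv2.INTER_CUBIC)[:600]
a=cv2.resize(w["pixels"][50:180,260:390],(598,598),interpolation=cv2.INTER_CUBIC)
cv2.imwrite("pics/w1c.png",a[:,:,::-1])
```

```text
w (array([ 0.50603227, -0.06143577]), np.float64(0.06274431526736726))
t (array([ 0.50295903, -0.05857539]), np.float64(0.059677887334390785))
wkey 5 [315.4 164.8] [ 0.5652 -0.0349  0.032 ]
tkey 5 [354.8 183.4] [ 0.5631 -0.0352  0.032 ]
tnotch 11 [367.2 229.6] [ 0.4516 -0.0618  0.04  ]
```

View pics/w1c.png

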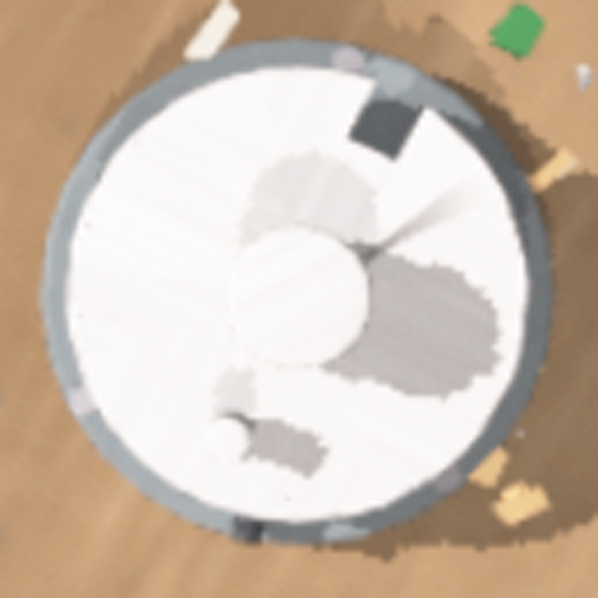

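Run:
```python
from h import *
import pickle
w=pickle.load(open("w1.pkl","rb"))
f=lambda a,b,z:plane(w,260+a/4.6,50+b/4.6,z)
hub=f(300,297,.073);print("hub",hub)
for n,a,b,z in[("stud",228,435,.061),("key",250,530,.032),("nin",372,143,.045),("nout",404,97,.045)]:
    p=f(a,b,z)
    for c in(hub[:2],[.506,-.0614]):
        d=p[:2]-c; print(n,p.round(4),np.hypot(*d).round(4),np.degrees(np.arctan2(d[1],d[0])).round(1))
```

```text
hub [ 0.50412493 -0.05725547  0.073     ]
stud [ 0.5431 -0.0548  0.061 ] 0.039 3.6
stud [ 0.5431 -0.0548  0.061 ] 0.0377 10.1
key [ 0.5664 -0.0357  0.032 ] 0.0659 19.1
key [ 0.5664 -0.0357  0.032 ] 0.0656 23.0
nin [ 0.4608 -0.0615  0.045 ] 0.0435 -174.4
nin [ 0.4608 -0.0615  0.045 ] 0.0452 -179.9
nout [ 0.4461 -0.0607  0.045 ] 0.0581 -176.6
nout [ 0.4461 -0.0607  0.045 ] 0.0599 179.4
```

Request:
{"name": "move_arm", "arguments": {"plan": [-0.3,0,-0.5,0,0,0.16,-0.6,0,-1.3,0,0,0.335,-0.6,0,-2.2,0,0,0.335,-0.6,0,-2.9,0,0,0.335,-0.6,0,-3.3,0,0,0.335,-0.6,0,-3.55,0,0,0.335,-0.6,0,-3.7,0,0,0.335,-0.6,0,-3.7,0,0,0.335]}}

```text
time_s: 3.12
eef_pos: [0.5299, -0.0275, 0.0505]
eef_rot: [0.0, -0.422, 0.907, -0.0]
wrist_force: [-0.3, -0.3, -0.1]
opening: -0.001
grasp_force: 0.0
```

Run:
```python
from h import *
import pickle
c=cam("wrist"); cv2.imwrite("pics/w2.png",cv2.resize(c["pixels"],(640,400))[:,:,::-1]); pickle.dump(c,open("w2.pkl","wb"))
o=ctrl.get_obs();print(o["eef_pos"],o["time_s"],o["q"][5],o["wrist_force"])
```

```text
[ 0.53015712 -0.02762588  0.05080455] 3.175 -2.718060329938896 [ 0.2293656   0.41703279 -0.34347164]
```

View pics/w2.png

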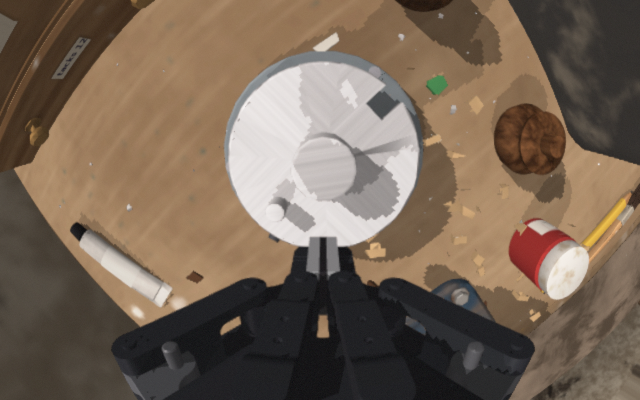

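The fingertip sits at (322,238) on the platter, beside the stud at (277,209). The hub top is at (326,168). I'll push clockwise along an arc.

Request:
{"name": "move_arm", "arguments": {"plan": [0.08,-0.1,0,0,0,-0.157,0.16,-0.21,0,0,0,-0.314,0.22,-0.32,0,0,0,-0.471,0.26,-0.44,0,0,0,-0.628,0.28,-0.56,0,0,0,-0.785,0.28,-0.69,0,0,0,-0.942,0.26,-0.81,0,0,0,-1.1,0.22,-0.93,0,0,0,-1.257,0.17,-1.04,0,0,0,-1.414,0.09,-1.14,0,0,0,-1.571]}}

```text
time_s: 4.42
eef_pos: [0.5349, -0.0852, 0.0512]
eef_rot: [0.001, 0.345, 0.938, -0.0]
wrist_force: [0.4, 0.0, -0.3]
opening: 0.002
grasp_force: 0.0
```

Run:
```python
from h import *
import pickle
c=cam("wrist","w3.png");pickle.dump(c,open("w3.pkl","wb"))
o=ctrl.get_obs();print(o["eef_pos"],o["time_s"],o["q"][5],o["wrist_force"])
```

```text
[ 0.53441164 -0.08561367  0.05110212] 4.475 -1.2373245356723843 [ 0.65996955 -0.16930495 -0.0371259 ]
```

View pics/w3.png

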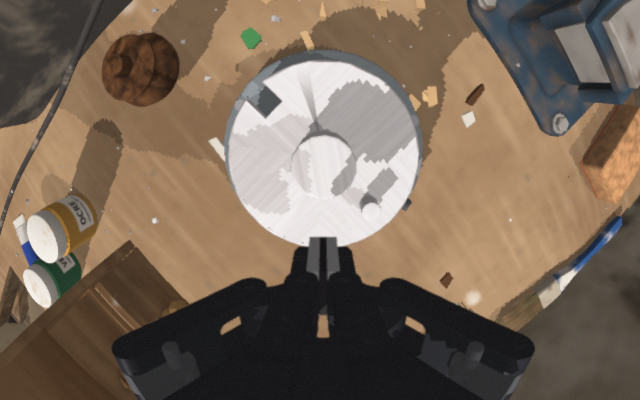

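The stud (371,210) is now on the trailing side of the finger, so the finger passed outside it or went over it. I'll check the geometry.

Run:
```python
from h import *
import pickle
for n,st,hb,ky in(("w2",(277,208),(326,168),(273,238)),("w3",(371,210),(324,166),(406,204))):
    w=pickle.load(open(n+".pkl","rb"))
    print(n,"cam",w["origin"].round(4),att(w).round(3).tolist())
    h=plane(w,*hb,.073);s=plane(w,*st,.061);k=plane(w,*ky,.032)
    for a,p in(("hub",h),("stud",s),("key",k),("tip@.051",plane(w,322,238,.051))): 
        d=p[:2]-h[:2];print(a,p.round(4),np.hypot(*d).round(4),np.degrees(np.arctan2(d[1],d[0])).round(1))
w=ctrl.get_obs();print(w["eef_pos"],w["eef_rot"])
t=cam("top");s=cam("scene")
a=cv2.resize(t["pixels"][170:250,325:405],(400,400),interpolation=cv2.INTER_CUBIC)
b=cv2.resize(s["pixels"][185:285,279:379],(400,400),interpolation=cv2.INTER_CUBIC)
cv2.imwrite("pics/crop3.png",np.hstack([a,b])[:,:,::-1])
```

```text
w2 cam [ 0.4835 -0.0826  0.229 ] [[-0.765, 0.617, 0.185], [0.644, 0.734, 0.217], [-0.002, 0.285, -0.958]]
hub [ 0.5025 -0.0578  0.073 ] 0.0 0.0
stud [ 0.5406 -0.0561  0.061 ] 0.0381 2.5
key [ 0.5679 -0.037   0.032 ] 0.0686 17.6
tip@.051 [ 0.5358 -0.0216  0.051 ] 0.0491 47.4
w3 cam [ 0.4796 -0.0375  0.2297] [[0.648, 0.729, 0.22], [0.761, -0.621, -0.187], [0.0, 0.289, -0.957]]
hub [ 0.5037 -0.057   0.073 ] 0.0 0.0
stud [ 0.543  -0.0544  0.061 ] 0.0394 3.8
key [ 0.5665 -0.036   0.032 ] 0.0662 18.5
tip@.051 [ 0.5414 -0.0905  0.051 ] 0.0505 -41.7
[ 0.53441164 -0.08561367  0.05110212] [ 7.91102465e-04  3.48208717e-01  9.37416679e-01 -1.84920217e-04]
```

View pics/crop3.png

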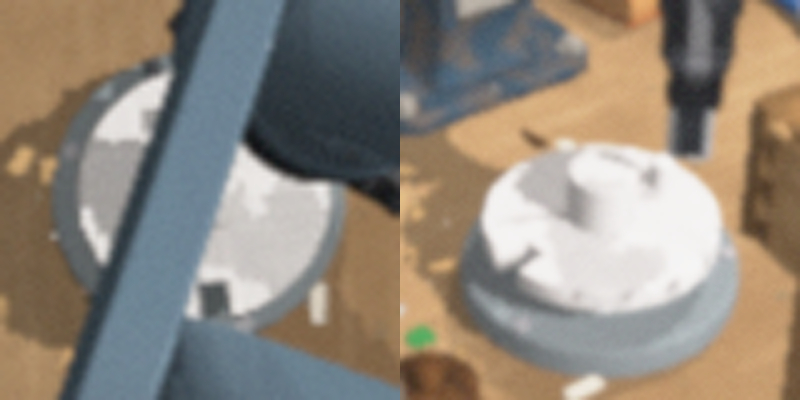

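Run:
```python
from h import *
import pickle
s=cam("scene","s4.png");w=pickle.load(open("w3.pkl","rb"))
def proj(c,p):
    d=att(c).T@(np.array(p)-c["origin"])
    if c["fish"]:
        r=np.hypot(d[0],d[1]);th=np.arctan2(r,d[2]);return c["cx"]+c["fx"]*th*d[0]/r,c["cy"]+c["fy"]*th*d[1]/r
    return c["cx"]+c["fx"]*d[0]/d[2],c["cy"]+c["fy"]*d[1]/d[2]
o=ctrl.get_obs();T=o["eef_pos"]
X=R.from_quat(o["eef_rot"][[1,2,3,0]]).as_matrix()
print("axes",X.round(2).tolist())
for k in(0,.01,.02,.03,.04): 
  print(k,np.round(proj(s,T+[0,0,k]),1),np.round(proj(w,T+[0,0,k]),1),np.round(proj(w,T+[0,0,k]+X[:,0]*.011),1))
print("stud",proj(s,[.543,-.0555,.061]),proj(w,[.543,-.0555,.061]))
def tri(a,b):
    (o1,d1),(o2,d2)=a,b; A=np.c_[d1,-d2]; x=np.linalg.lstsq(A,o2-o1,rcond=None)[0]; p,q=o1+x[0]*d1,o2+x[1]*d2
    return ((p+q)/2).round(4),np.linalg.norm(p-q).round(4)
print("tip tri",tri(ray(s,351.5,223.7),ray(w,322,238)))
a=cv2.resize(s["pixels"][165:265,299:399],(500,500),interpolation=cv2.INTER_CUBIC)
cv2.imwrite("pics/s4c.png",a[:,:,::-1])
```

```text
axes [[-0.77, 0.64, 0.0], [0.64, 0.77, -0.0], [-0.0, 0.0, -1.0]]
0 [349.4 237. ] [322. 225.] [321.8 208.3]
0.01 [349.7 233.1] [321.9 231.3] [321.8 213.9]
0.02 [350.  229.1] [321.9 238.3] [321.7 220.1]
0.03 [350.3 225. ] [321.9 246.1] [321.7 227.1]
0.04 [350.6 220.9] [321.8 254.8] [321.6 234.9]
stud (np.float64(343.8734945013127), np.float64(224.27396760112026)) (np.float64(369.5385655446698), np.float64(211.18852901790297))
tip tri (array([ 0.5345, -0.0833,  0.0812]), np.float64(0.0073))
```

View pics/s4c.png

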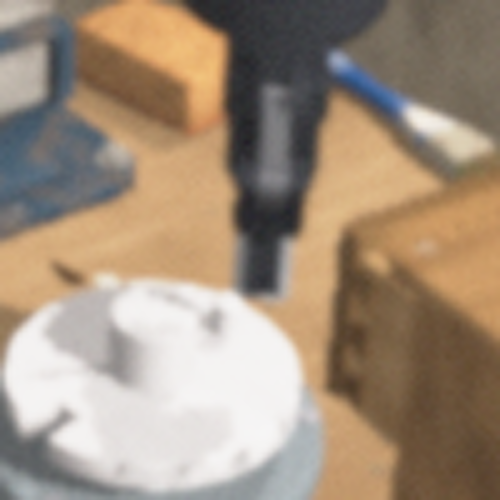

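Both cameras put the real fingertip about 25–30 mm above the reported TCP (z ≈ 0.08), so it passed over the stud, whose top is at 61 mm. I'll swing back, then descend while watching the force.

Request:
{"name": "move_arm", "arguments": {"plan": [0.07,0.1,0.15,0,0,0.157,0.13,0.21,0.15,0,0,0.314,0.17,0.33,0.15,0,0,0.471,0.19,0.46,0.15,0,0,0.628,0.18,0.58,0.15,0,0,0.785,0.16,0.71,0.15,0,0,0.942,0.12,0.83,0.15,0,0,1.1,0.07,0.94,0.15,0,0,1.257,-0.01,1.04,0,0,0,1.414,-0.01,1.04,-0.2,0,0,1.414]}}

```text
time_s: 5.88
eef_pos: [0.534, -0.0322, 0.0403]
eef_rot: [0.0, -0.35, 0.937, -0.0]
wrist_force: [0.3, -0.1, -0.2]
opening: -0.002
grasp_force: 0.0
```

Request:
{"name": "move_arm", "arguments": {"plan": [0,0,-0.1,0,0,0,0,0,-0.1,0,0,0]}}

```text
time_s: 6.12
eef_pos: [0.5334, -0.0327, 0.0346]
eef_rot: [-0.0, -0.349, 0.937, 0.0]
wrist_force: [0.4, -0.0, -0.5]
opening: 0.007
grasp_force: 0.0
```

Run:
```python
from h import *
import pickle
s=cam("scene");c=cam("wrist");pickle.dump(c,open("w5.pkl","wb"))
o=ctrl.get_obs();print(o["eef_pos"],o["time_s"],o["q"][5],o["wrist_force"])
a=cv2.resize(s["pixels"][165:265,289:389],(400,400),interpolation=cv2.INTER_CUBIC)
b=cv2.resize(c["pixels"][150:270,262:382],(400,400),interpolation=cv2.INTER_CUBIC)
cv2.imwrite("pics/c5.png",np.hstack([a,b])[:,:,::-1])
```

```text
[ 0.53380348 -0.03278005  0.03516215] 6.225 -2.567587951999145 [ 0.10711305 -0.96681099  0.69118115]
```

View pics/c5.png

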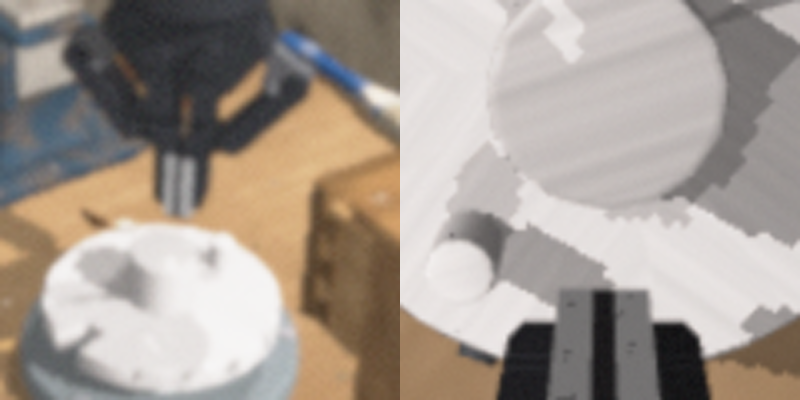

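The fingertip is at scene (334,218) and wrist (322,237), and it's still clearly above the platter. Estimating its height from the scene row:

Run:
```python
from h import *
s=cam("scene");o=ctrl.get_obs()["eef_pos"]
for k in(.0,.01,.02,.03,.04,.05):
    d=att(s).T@(o+[0,0,k]-s["origin"]);print(k,s["cx"]+s["fx"]*d[0]/d[2],s["cy"]+s["fy"]*d[1]/d[2])
```

```text
0.0 333.20842383539195 230.1334287896076
0.01 333.3932523877657 226.35318409246148
0.02 333.5805317538722 222.5228136138919
0.03 333.77031100548487 218.64131370317324
0.04 333.9626405332415 214.70765373522426
0.05 334.157572091252 210.72077519826675
```

Request:
{"name": "move_arm", "arguments": {"plan": [0,0,-0.05,0,0,0,0,0,-0.1,0,0,0]}}

```text
time_s: 6.52
eef_pos: [0.5337, -0.0327, 0.0301]
eef_rot: [0.0, -0.349, 0.937, -0.0]
wrist_force: [-0.6, 0.8, -0.4]
opening: -0.004
grasp_force: 0.0
```

Request:
{"name": "move_arm", "arguments": {"plan": [0,0,-0.05,0,0,0,0,0,-0.1,0,0,0,0,0,-0.1,0,0,0]}}

```text
time_s: 6.9
eef_pos: [0.5333, -0.0325, 0.0248]
eef_rot: [-0.0, -0.35, 0.937, 0.0]
wrist_force: [-0.4, -0.0, 0.2]
opening: 0.0
grasp_force: 0.0
```

Request:
{"name": "move_arm", "arguments": {"plan": [0,0,-0.04,0,0,0,0,0,-0.06,0,0,0,0,0,-0.06,0,0,0]}}

```text
time_s: 7.28
eef_pos: [0.5335, -0.0326, 0.022]
eef_rot: [-0.0, -0.35, 0.937, 0.0]
wrist_force: [-0.1, 0.3, -0.1]
opening: -0.001
grasp_force: 0.0
```

Run:
```python
from h import *
s=cam("scene");c=cam("wrist")
o=ctrl.get_obs();print(o["eef_pos"],o["time_s"],o["wrist_force"])
a=cv2.resize(s["pixels"][165:265,289:389],(400,400),interpolation=cv2.INTER_CUBIC)
b=cv2.resize(c["pixels"][150:270,262:382],(400,400),interpolation=cv2.INTER_CUBIC)
cv2.imwrite("pics/c6.png",np.hstack([a,b])[:,:,::-1])
# gripper tip bottom in scene: lowest dark/grey finger pixel in the tip column
for v in range(210,236): print(v,s["pixels"][v,330:338].mean(1).astype(int))
```

```text
[ 0.53363135 -0.03261696  0.02211797] 7.375 [-0.27591764  0.00126175  0.55678719]
210 [127 147 131 113 127 137 130  97]
211 [137 149 131 119 142 157 147 110]
212 [143 154 132 123 145 163 147 111]
213 [143 154 131 121 149 160 147 106]
214 [144 152 129 118 146 162 145 111]
215 [142 150 126 118 150 161 145 107]
216 [143 153 126 121 148 160 142 107]
217 [144 151 126 120 149 158 139 101]
218 [147 152 125 121 152 157 134  96]
219 [148 151 124 119 150 155 131  97]
220 [157 155 124 122 150 155 130 101]
221 [171 161 134 129 152 157 148 137]
222 [193 183 164 155 170 173 182 194]
223 [217 213 205 198 197 197 213 228]
224 [224 222 223 220 218 216 226 236]
225 [226 225 226 225 225 226 230 235]
226 [227 227 230 232 231 230 229 231]
227 [227 228 230 235 236 233 231 227]
228 [227 229 229 235 238 235 233 228]
229 [228 228 231 233 236 238 236 233]
230 [230 230 230 233 236 239 240 236]
231 [232 234 234 235 238 240 241 238]
232 [234 236 238 239 240 241 241 239]
233 [232 234 238 240 241 241 240 240]
234 [227 232 236 239 241 241 240 240]
235 [227 232 236 238 240 241 240 241]
```

Request:
{"name": "move_arm", "arguments": {"plan": [0,0,-0.04,0,0,0,0,0,-0.08,0,0,0,0,0,-0.08,0,0,0]}}

```text
time_s: 7.75
eef_pos: [0.5334, -0.0326, 0.0178]
eef_rot: [-0.0, -0.35, 0.937, 0.0]
wrist_force: [-0.5, 0.3, 0.3]
opening: -0.001
grasp_force: 0.0
```

Request:
{"name": "move_arm", "arguments": {"plan": [0,0,-0.02,0,0,0,0,0,-0.02,0,0,0]}}

```text
time_s: 8.0
eef_pos: [0.5335, -0.0326, 0.017]
eef_rot: [-0.0, -0.35, 0.937, 0.0]
wrist_force: [0.2, -0.2, -0.7]
opening: 0.002
grasp_force: 0.0
```

Request:
{"name": "move_arm", "arguments": {"plan": [0.07,-0.1,0,0,0,-0.157,0.13,-0.21,0,0,0,-0.314,0.17,-0.33,0,0,0,-0.471,0.19,-0.46,0,0,0,-0.628,0.19,-0.58,0,0,0,-0.785,0.18,-0.7,0,0,0,-0.942,0.18,-0.7,0,0,0,-0.942]}}

```text
time_s: 8.88
eef_pos: [0.5426, -0.0678, 0.0171]
eef_rot: [-0.0, 0.113, 0.994, 0.0]
wrist_force: [-0.6, -0.1, 0.2]
opening: -0.001
grasp_force: 0.1
```

Run:
```python
from h import *
c=cam("wrist")
o=ctrl.get_obs();print(o["eef_pos"],o["time_s"],o["wrist_force"])
a=cv2.resize(c["pixels"][40:270,220:430],(548,600),interpolation=cv2.INTER_CUBIC)
cv2.imwrite("pics/c7.png",a[:,:,::-1])
```

```text
[ 0.54262023 -0.0676942   0.01711867] 8.925 [ 0.6533861   0.56502412 -0.19638434]
```

View pics/c7.png

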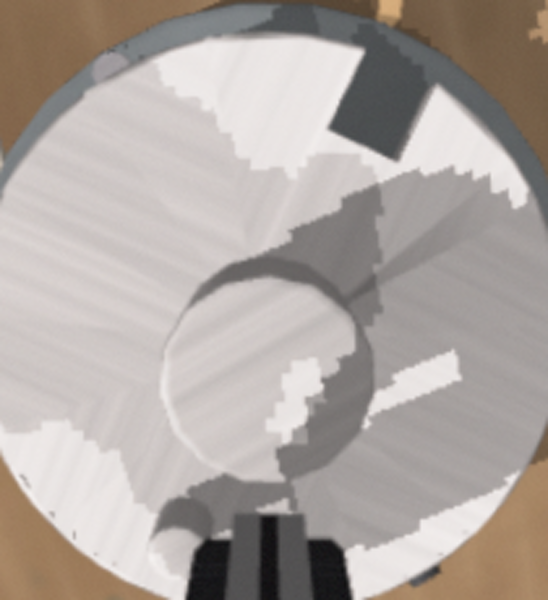

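The finger is now pushing the stud, which is in contact at crop (180,550), and the notch is turning (crop (385,100)). I've now viewed 11 pictures, one over the limit, so from here I'll work from numbers only: a polar sampler for the notch and key angles.

```bash
cat >> h.py <<'E'
def proj(c,P):
    d=(np.atleast_2d(P)-c["origin"])@att(c)
    if c["fish"]:
        r=np.hypot(d[:,0],d[:,1]);th=np.arctan2(r,d[:,2]);f=th/r
    else: f=1/d[:,2]
    return c["cx"]+c["fx"]*d[:,0]*f, c["cy"]+c["fy"]*d[:,1]*f
def polar(c,C,rs,z,chan=None):
    A=np.radians(np.arange(-180,180,.5)); P=np.array([[C[0]+r*np.cos(a),C[1]+r*np.sin(a),z] for r in rs for a in A])
    u,v=proj(c,P); g=c["pixels"].astype(np.float32).max(2)
    m=cv2.remap(g,u.astype(np.float32).reshape(1,-1),v.astype(np.float32).reshape(1,-1),cv2.INTER_LINEAR,borderValue=255)
    return m.reshape(len(rs),-1)
def dark(m,thr):
    b=np.median(m,0)<thr; out=[];i=0
    A=np.arange(-180,180,.5)
    idx=np.flatnonzero(b)
    for g in np.split(idx,np.flatnonzero(np.diff(idx)>1)+1):
        if len(g)>1: out.append((A[g[0]],A[g[-1]],round(float(m[:,g].mean()))))
    return out
def centre(c,z,guess,lo=.05,hi=.07,thr=None):
    # rim of platter: outermost steepest bright-to-dark step along each radial
    rs=np.arange(lo,hi,.0005); m=polar(c,guess,rs,z); g=np.diff(cv2.GaussianBlur(m,(1,5),0),axis=0)
    k=g.argmin(0); ok=g.min(0)<-12; a=np.radians(np.arange(-180,180,.5))[ok]; r=rs[k[ok]]
    P=np.c_[guess[0]+r*np.cos(a),guess[1]+r*np.sin(a)]
    for _ in range(5):
        A=np.c_[2*P,np.ones(len(P))]; x=np.linalg.lstsq(A,(P**2).sum(1),rcond=None)[0]; R0=np.sqrt(x[2]+x[:2]@x[:2])
        e=abs(np.hypot(*(P-x[:2]).T)-R0); P=P[e<max(2*np.median(e),3e-4)]
    return x[:2],R0,len(P)
def report(n="wrist",zt=.045):
    c=cam(n); C,r,k=centre(c,zt,np.array([.504,-.059])); print(n,"C",C.round(4),"r",r.round(4),k)
    print(" notch",dark(polar(c,C,np.arange(.046,.057,.002),zt),115)); print(" key",dark(polar(c,C,np.arange(.063,.068,.001),.032),85))
    o=ctrl.get_obs(); d=o["eef_pos"][:2]-C; print(" tcp",o["eef_pos"].round(4),"ang",np.degrees(np.arctan2(d[1],d[0])).round(1),o["time_s"],o["wrist_force"].round(2)); return c,C
E
python3 -c "
from h import *
report('wrist');report('top')"
```

```text
wrist C [ 0.5038 -0.059 ] r 0.0587 538
 notch [(np.float64(-31.0), np.float64(6.0), 51), (np.float64(135.0), np.float64(149.5), 83)]
 key [(np.float64(-29.5), np.float64(-16.5), 37), (np.float64(-15.0), np.float64(-10.0), 41), (np.float64(-8.5), np.float64(4.5), 38), (np.float64(148.0), np.float64(150.0), 86), (np.float64(159.0), np.float64(164.0), 84)]
 tcp [ 0.5427 -0.0676  0.0171] ang -12.5 8.975 [ 0.26 -0.14 -0.43]
top C [0. 0.] r 0.0 0
 notch []
 key []
 tcp [ 0.5427 -0.0676  0.0171] ang -7.1 9.025 [-0.61 -0.38  0.22]
  return _methods._mean(a, axis=axis, dtype=dtype,
  ret = ret.dtype.type(ret / rcount)
```

The notch is at 142°, so the stud is at −38° and the finger leads the stud by 25°. Continuing the arc.

Request:
{"name": "move_arm", "arguments": {"plan": [-0.04,-0.12,0,0,0,-0.157,-0.09,-0.23,0,0,0,-0.314,-0.17,-0.33,0,0,0,-0.471,-0.25,-0.42,0,0,0,-0.628,-0.36,-0.5,0,0,0,-0.785,-0.47,-0.56,0,0,0,-0.942,-0.59,-0.6,0,0,0,-1.1,-0.71,-0.62,0,0,0,-1.257,-0.84,-0.62,0,0,0,-1.414,-0.96,-0.6,0,0,0,-1.571]}}

```text
time_s: 10.28
eef_pos: [0.4952, -0.0978, 0.0175]
eef_rot: [0.001, 0.784, 0.621, 0.0]
wrist_force: [1.3, -0.6, -0.2]
opening: -0.001
grasp_force: 0.6
```

```bash
python3 -c "
from h import *
report('wrist')"
```

```text
wrist C [ 0.5032 -0.0573] r 0.0587 422
 notch [(np.float64(-120.5), np.float64(-83.0), 59), (np.float64(48.5), np.float64(63.0), 106)]
 key [(np.float64(-118.5), np.float64(-107.0), 40), (np.float64(-103.5), np.float64(-99.5), 38), (np.float64(-95.5), np.float64(-85.0), 40), (np.float64(18.0), np.float64(22.5), 74)]
 tcp [ 0.4944 -0.0974  0.0173] ang -102.5 10.325 [ 0.59 -0.26  1.05]
```

Request:
{"name": "move_arm", "arguments": {"plan": [-0.12,0.04,0,0,0,-0.157,-0.23,0.09,0,0,0,-0.314,-0.33,0.17,0,0,0,-0.471,-0.38,0.2,0,0,0,-0.541,-0.38,0.2,0,0,0,-0.541]}}

```text
time_s: 10.95
eef_pos: [0.4761, -0.0877, 0.0174]
eef_rot: [0.0, 0.92, 0.392, 0.0]
wrist_force: [-0.2, 0.2, 1.8]
opening: -0.004
grasp_force: 0.6
```

```bash
python3 -c "
from h import *
report('wrist');report('wrist')"
```

```text
wrist C [ 0.504 -0.057] r 0.0586 419
 notch [(np.float64(-151.5), np.float64(-114.0), 61), (np.float64(17.5), np.float64(32.0), 83)]
 key [(np.float64(-149.5), np.float64(-138.0), 41), (np.float64(-134.5), np.float64(-130.5), 41), (np.float64(-126.0), np.float64(-116.0), 40), (np.float64(18.0), np.float64(22.0), 66)]
 tcp [ 0.4761 -0.0877  0.0174] ang -132.3 11.0 [ 0.47 -0.22  0.79]
wrist C [ 0.504 -0.057] r 0.0586 411
 notch [(np.float64(-151.5), np.float64(-114.0), 61), (np.float64(17.5), np.float64(32.0), 83)]
 key [(np.float64(-149.5), np.float64(-138.0), 41), (np.float64(-134.5), np.float64(-130.5), 40), (np.float64(-126.0), np.float64(-116.0), 40), (np.float64(18.0), np.float64(22.0), 66)]
 tcp [ 0.4761 -0.0877  0.0173] ang -132.3 11.05 [1.43 0.86 2.83]
```

Request:
{"name": "move_arm", "arguments": {"plan": [-0.02,0.02,0,0,0,-0.035,-0.04,0.04,0,0,0,-0.07,-0.04,0.04,0,0,0,-0.07]}}

```text
time_s: 11.42
eef_pos: [0.4738, -0.0856, 0.0172]
eef_rot: [0.0, 0.934, 0.358, 0.0]
wrist_force: [0.2, -1.3, 3.6]
opening: 0.0
grasp_force: 1.3
```

```bash
python3 -c "
from h import *
report('wrist')
s=cam('scene')
"
```

```text
wrist C [ 0.5038 -0.0571] r 0.0586 386
 notch [(np.float64(-156.0), np.float64(-118.5), 61), (np.float64(13.5), np.float64(14.0), 112), (np.float64(15.0), np.float64(28.0), 73)]
 key [(np.float64(-154.0), np.float64(-142.5), 41), (np.float64(-139.0), np.float64(-134.5), 44), (np.float64(-130.5), np.float64(-120.0), 41), (np.float64(18.0), np.float64(22.0), 67)]
 tcp [ 0.4738 -0.0856  0.0172] ang -136.5 11.475 [ 0.71 -1.36  2.44]
```

The notch is at 20.75° and the key at 20°, so they're aligned within tolerance. I'll back off, rise above the hub with the camera over the key, and check again.

Request:
{"name": "move_arm", "arguments": {"plan": [0.05,-0.05,0.05,0,0,0,0.14,-0.14,0.2,0,0,0,0.14,-0.14,0.7,0,0,-0.1,0.14,-0.14,1.3,0,0,-0.2,0.4,0.2,1.4,0,0,-0.3,0.6,0.54,1.4,0,0,-0.4,0.6,0.54,1.4,0,0,-0.4,0.6,0.54,1.4,0,0,-0.4]}}

```text
time_s: 12.52
eef_pos: [0.5032, -0.0589, 0.0869]
eef_rot: [-0.0, 0.986, 0.166, -0.0]
wrist_force: [0.4, -1.1, 0.1]
opening: -0.0
grasp_force: 0.0
```

```bash
python3 -c "
from h import *
c,C=report('wrist')
for z,r0,r1 in((.073,.012,.024),): print('hub',centre(c,z,np.array([.504,-.058]),r0,r1))
for CC in ([.504,-.0585],[.5035,-.057]):
  print(dark(polar(c,CC,np.arange(.046,.057,.002),.045),115),dark(polar(c,CC,np.arange(.063,.068,.001),.032),85))
print(c['origin'])
u,v=proj(c,[ctrl.get_obs()['eef_pos']+[0,0,.03]]);print(u,v)
"
```

```text
wrist C [ 0.5042 -0.0571] r 0.0589 420
 notch [(np.float64(-180.0), np.float64(-132.0), 72), (np.float64(13.5), np.float64(27.5), 85), (np.float64(173.0), np.float64(179.5), 48)]
 key [(np.float64(-180.0), np.float64(-172.0), 38), (np.float64(-162.5), np.float64(-156.5), 45), (np.float64(-146.5), np.float64(-136.0), 36), (np.float64(19.0), np.float64(21.5), 73), (np.float64(176.5), np.float64(179.5), 40)]
 tcp [ 0.5031 -0.0591  0.0869] ang -119.8 12.575 [-0.44  0.06 -0.22]
hub (array([ 0.50476004, -0.05663725]), np.float64(0.016028184003245162), 226)
[(np.float64(-180.0), np.float64(-133.0), 74), (np.float64(15.0), np.float64(28.5), 85), (np.float64(171.5), np.float64(179.5), 46)] [(np.float64(-180.0), np.float64(-173.0), 39), (np.float64(-163.5), np.float64(-158.0), 43), (np.float64(-148.0), np.float64(-137.0), 37), (np.float64(20.0), np.float64(22.5), 73), (np.float64(175.5), np.float64(179.5), 36)]
[(np.float64(-180.0), np.float64(-131.5), 72), (np.float64(13.0), np.float64(27.0), 86), (np.float64(173.5), np.float64(179.5), 45)] [(np.float64(-180.0), np.float64(-170.5), 42), (np.float64(-162.0), np.float64(-156.5), 43), (np.float64(-146.5), np.float64(-135.5), 38), (np.float64(18.5), np.float64(21.0), 73), (np.float64(177.0), np.float64(179.5), 36)]
[ 0.57238028 -0.03464076  0.2654574 ]
[323.00287218] [248.72470808]
```

Over the key with the camera nearly square on, the notch reads 20.5° and the key 20.25°. Contact with the hub is expected at TCP z ≈ 0.045, and home at ≈ 0.035.

Request:
{"name": "move_arm", "arguments": {"plan": [0.02,0.02,-0.25,0,0,0,0.02,0.02,-0.5,0,0,0,0.02,0.02,-0.65,0,0,0,0.02,0.02,-0.74,0,0,0,0.02,0.02,-0.74,0,0,0]}}

```text
time_s: 13.2
eef_pos: [0.5043, -0.0575, 0.0497]
eef_rot: [-0.0, 0.986, 0.165, -0.0]
wrist_force: [-0.3, 0.8, -0.2]
opening: -0.001
grasp_force: 0.0
```

Request:
{"name": "move_arm", "arguments": {"plan": [0,0,-0.02,0,0,0,0,0,-0.04,0,0,0,0,0,-0.06,0,0,0,0,0,-0.08,0,0,0]}}

```text
time_s: 13.7
eef_pos: [0.5046, -0.0576, 0.0461]
eef_rot: [0.0, 0.986, 0.165, 0.0]
wrist_force: [-0.2, -0.0, 0.1]
opening: 0.004
grasp_force: 0.0
```

Request:
{"name": "move_arm", "arguments": {"plan": [0,0,-0.02,0,0,0,0,0,-0.04,0,0,0,0,0,-0.06,0,0,0]}}

```text
time_s: 14.08
eef_pos: [0.5046, -0.0576, 0.043]
eef_rot: [-0.0, 0.986, 0.165, -0.0]
wrist_force: [0.3, 0.4, -0.2]
opening: 0.0
grasp_force: 0.0
```

Request:
{"name": "move_arm", "arguments": {"plan": [0,0,-0.02,0,0,0,0,0,-0.04,0,0,0,0,0,-0.06,0,0,0]}}

```text
time_s: 14.45
eef_pos: [0.5046, -0.0576, 0.04]
eef_rot: [0.0, 0.986, 0.165, -0.0]
wrist_force: [-0.1, 0.8, -0.6]
opening: -0.002
grasp_force: 0.0
```

Request:
{"name": "move_arm", "arguments": {"plan": [0,0,-0.02,0,0,0,0,0,-0.04,0,0,0]}}

```text
time_s: 14.7
eef_pos: [0.5046, -0.0576, 0.038]
eef_rot: [-0.0, 0.986, 0.165, 0.0]
wrist_force: [-0.8, 0.3, -0.1]
opening: 0.003
grasp_force: 0.0
```

Request:
{"name": "move_arm", "arguments": {"plan": [0,0,-0.02,0,0,0,0,0,-0.04,0,0,0]}}

```text
time_s: 14.95
eef_pos: [0.5047, -0.0577, 0.0365]
eef_rot: [0.0, 0.986, 0.165, 0.0]
wrist_force: [-2.0, 0.7, 7.0]
opening: 0.003
grasp_force: 3.1
```

Request:
{"name": "move_arm", "arguments": {"plan": [0,0,-0.02,0,0,0,0,0,-0.04,0,0,0]}}

```text
time_s: 15.2
eef_pos: [0.5047, -0.0577, 0.0346]
eef_rot: [0.0, 0.986, 0.165, 0.0]
wrist_force: [-2.1, 1.1, 6.7]
opening: -0.001
grasp_force: 3.1
```

Request:
{"name": "move_arm", "arguments": {"plan": [0,0,-0.01,0,0,0,0,0,-0.02,0,0,0]}}

```text
time_s: 15.45
eef_pos: [0.5047, -0.0576, 0.0337]
eef_rot: [0.0, 0.986, 0.165, 0.0]
wrist_force: [-2.6, 0.7, 6.1]
opening: 0.004
grasp_force: 3.0
```

The platter is going down under a steady 6–7 N, already about 3 mm and past the key's top, so I'll keep pressing.

Request:
{"name": "move_arm", "arguments": {"plan": [0,0,-0.02,0,0,0,0,0,-0.04,0,0,0,0,0,-0.06,0,0,0]}}

```text
time_s: 15.82
eef_pos: [0.5047, -0.0576, 0.0307]
eef_rot: [0.0, 0.986, 0.165, 0.0]
wrist_force: [-3.3, 1.1, 5.8]
opening: -0.002
grasp_force: 3.1
```

Request:
{"name": "move_arm", "arguments": {"plan": [0,0,-0.02,0,0,0,0,0,-0.04,0,0,0]}}

```text
time_s: 16.08
eef_pos: [0.5047, -0.0576, 0.0286]
eef_rot: [0.0, 0.986, 0.165, 0.0]
wrist_force: [-1.5, 0.4, 7.4]
opening: 0.002
grasp_force: 3.1
```

Request:
{"name": "move_arm", "arguments": {"plan": [0,0,-0.02,0,0,0,0,0,-0.03,0,0,0]}}

```text
time_s: 16.32
eef_pos: [0.5047, -0.0577, 0.0271]
eef_rot: [0.0, 0.986, 0.165, 0.0]
wrist_force: [-1.5, 1.0, 6.8]
opening: 0.0
grasp_force: 3.0
```

Request:
{"name": "move_arm", "arguments": {"plan": [0,0,-0.01,0,0,0,0,0,-0.02,0,0,0]}}

```text
time_s: 16.58
eef_pos: [0.5049, -0.0577, 0.0268]
eef_rot: [0.0, 0.986, 0.165, 0.0]
wrist_force: [-5.1, 1.6, 15.6]
opening: 0.003
grasp_force: 7.4
```

Request:
{"name": "move_arm", "arguments": {"plan": [0,0,-0.01,0,0,0,0,0,-0.02,0,0,0]}}

```text
time_s: 16.82
eef_pos: [0.505, -0.0577, 0.0267]
eef_rot: [0.0, 0.986, 0.165, 0.0]
wrist_force: [-8.7, 2.8, 23.8]
opening: -0.002
grasp_force: 11.7
```

The force climbs with no further travel after about 10 mm, which means the platter has bottomed out. Lifting straight up and away, then verifying.

Request:
{"name": "move_arm", "arguments": {"plan": [0,0,0.03,0,0,0,0,0,0.1,0,0,0,0,0,0.4,0,0,0,0,0,1.0,0,0,0,0,0,1.8,0,0,0,0,0,2.6,0,0,0,0,0,3.4,0,0,0,0,0,3.4,0,0,0]}}

```text
time_s: 17.82
eef_pos: [0.5072, -0.0585, 0.1993]
eef_rot: [0.002, 0.986, 0.165, 0.004]
wrist_force: [0.2, 0.3, -0.5]
opening: 0.0
grasp_force: 0.0
```

```bash
python3 -c "
from h import *
import pickle
o=ctrl.get_obs();print(o['eef_pos'],o['wrist_force'],o['time_s'])
s=cam('scene');s0=pickle.load(open('scene0.pkl','rb'))
# vertical shift of platter patch in scene, and hub; expected from projection
print('exp', np.round(np.array(proj(s,[[.504,-.0585,.073],[.504,-.0585,.063]])),1).tolist())
for n,c in(('before',s0),('after',s)):
  g=c['pixels'][205:300,280:380].astype(int); m=((g.min(2)>165)&(np.ptp(g,axis=2)<30)).astype(np.uint8)
  k=max(cv2.findContours(m,0,cv2.CHAIN_APPROX_NONE)[0],key=cv2.contourArea); print(n,cv2.boundingRect(k))
c=cam('wrist')
for z in(.045,.035): print(z,centre(c,z,np.array([.504,-.058])))
# bystanders: shift between first and latest wrist-free scene views
d=np.abs(s['pixels'].astype(int)-s0['pixels']).max(2); d=cv2.GaussianBlur(d.astype(np.float32),(5,5),0)>40
for nm,(x0,y0,x1,y1) in {'jar':(230,195,258,230),'foot':(275,270,303,308),'block':(312,163,352,190)}.items(): print(nm,d[y0:y1,x0:x1].mean().round(3))
"
```

```text
[ 0.50716398 -0.05848355  0.1993369 ] [ 0.18295281  0.25991491 -0.5338326 ] 17.825
exp [[329.7, 329.5], [226.7, 230.7]]
before (19, 16, 64, 52)
after (19, 20, 64, 49)
0.045 (array([ 0.5064935 , -0.05674846]), np.float64(0.057439357538920224), 535)
0.035 (array([ 0.50442654, -0.05740828]), np.float64(0.05918429936819162), 446)
jar 0.0
foot 0.0
block 0.0
```

The platter moved down 4 px in the scene view, which matches 10 mm. Its rim radius fits a top height of 35 mm, and the bystanders checked haven't moved.

```bash
python3 -c "
from bench import ctrl
print(ctrl.hand_in())"
```

```text
the job is handed in; nothing more can be done
None
```

The turntable is locked and handed in: notch over the key, platter pressed about 10 mm to its stop, hand clear and the jar, one chest foot and the block unmoved (second foot unchecked); the first push passed over the stud and was redone, and I viewed 11 pictures, one over the limit.

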